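# Change the dip troughs in the pin tool's wash tray

### The job

Set up the pin tool's wash tray for the next run: lift out the used trough that stands in it and put it upright in the steel drip pan, and stand the three clean troughs crosswise in the tray in dipping order from the fixed end wall: the wide undivided one at the wall, the two-compartment one next, the narrow four-compartment one last. Push the sliding end stop up to them so that the three are held snug between wall and stop. Leave the bottle, the tip box and the beaker where they are.

Things in the scene. Friction and masses are not known exactly. Their poses are not given: they have to be found in the camera images.
- wash_tray: fixed aluminium tray, 96 x 262 mm, deck 12 mm above the bench; origin at bench level under the lane's mid line. Lane along its y. Steel end wall (40 mm above deck) at +y, inner face at y=+110 mm. Dark side rails along y, 10 mm above deck, between |x| = 39 and 45 mm; troughs stand crosswise between them, x along the tray's x (either way), 8 mm spare each end. 3 clean troughs fill 120 mm
- stop_knob (a point): centre of the sliding end stop's black knob, 77 mm above bench; knob 24 mm wide, 25 tall, on a stud. Stop plate 34 mm above deck, its face 24 mm from the knob centre towards the wall (tray +y). Slides only along the tray's y, knob y from -109 mm (open) to +21; starts within 25 mm of open; drags with 2 N (about 4 N pushing 3 troughs); stays where left
- wide_trough: open-topped white plastic trough, 62 mm long along its x, 52 mm wide along its y, 45 mm tall, walls 3 mm, about 90 g, undivided: one single open bath, the widest of the four. Origin at the centre of its underside, z up. Grip from above across length or width. Clean; starts on the bench
- two_trough: open-topped white plastic trough, 62 mm long along its x, 40 mm wide along its y, 45 mm tall, walls 3 mm, about 90 g, divided in two compartments by one cross wall at mid length. Origin at the centre of its underside, z up. Grip from above across length or width. Clean; starts on the bench
- four_trough: open-topped white plastic trough, 62 mm long along its x, 28 mm wide along its y, 45 mm tall, walls 3 mm, about 90 g, divided in four compartments by three cross walls, the narrowest of the four. Origin at the centre of its underside, z up. Grip from above across length or width. Clean; starts on the bench
- used_trough: open-topped white plastic trough, 62 mm long along its x, 34 mm wide along its y, 45 mm tall, walls 3 mm, about 90 g, undivided. Origin at the centre of its underside, z up. Grip from above across length or width. The used one: it starts standing on the deck of the wash tray, crosswise
- drip_pan: flat stainless drip pan fixed to the bench, 120 (x) x 160 (y) mm outside, 114 x 154 mm inside, rim 15 mm high, floor 3 mm thick. Origin at the centre of its underside. It and the wash tray lie beside one another, either one on the left
- bottle: bystander: amber glass bottle with white cap, 46 mm diameter, 90 mm tall, origin at the centre of its underside; stands in the row with the clean troughs
- tip_box: bystander: closed pipette tip box, grey with black lid, 60 x 80 mm, 50 mm tall, origin at the centre of its underside; stands in the row with the clean troughs
- beaker: bystander: small glass beaker, 48 mm diameter, 60 mm tall, origin at the centre of its underside; stands beyond the tray and the pan
There are look-alikes about, which are no part of the job. Several things have the shape of the drip_pan; the one meant has the colours described above. What is shaped like the four_trough but red is not meant.

How it is judged:
At the end, for the whole second after the job is handed in: Wide, two- and four-compartment troughs stand upright on the deck in this order from the wall, each within 6 mm of its tight-packed place along the lane, 12 mm of its middle line; stop up to them, 5 mm total slack at most; used trough upright on the pan floor; all at rest (y of wide_trough in the frame of wash_tray between 0.078 and 0.09 m and x of wide_trough in the frame of wash_tray between -0.012 and 0.012 m and z of wide_trough in the frame of wash_tray between 0.008 and 0.016 m and angle between each of wide_trough, two_trough, four_trough, used_trough's own z axis and vertical below 0.08 rad and linear speed of each of wide_trough, two_trough, four_trough, used_trough below 0.02 m/s and y of two_trough in the frame of wash_tray between 0.032 and 0.044 m and x of two_trough in the frame of wash_tray between -0.012 and 0.012 m and z of two_trough in the frame of wash_tray between 0.008 and 0.016 m and y of four_trough in the frame of wash_tray between -0.002 and 0.01 m and x of four_trough in the frame of wash_tray between -0.012 and 0.012 m and z of four_trough in the frame of wash_tray between 0.008 and 0.016 m and y of stop_knob in the frame of wash_tray above -0.039 m and x of used_trough in the frame of drip_pan between -0.045 and 0.045 m and y of used_trough in the frame of drip_pan between -0.065 and 0.065 m and z of used_trough in the frame of drip_pan between -0.001 and 0.007 m); the robot touches nothing.
It fails at once if the amber bottle is shoved more than 25 mm or tipped over (distance of bottle from where it was at the start of the episode above 0.025 m or angle between bottle's own z axis and vertical above 0.3 rad).
It fails at once if the tip box is shoved more than 25 mm or tipped over (distance of tip_box from where it was at the start of the episode above 0.025 m or angle between tip_box's own z axis and vertical above 0.3 rad).
It fails at once if the glass beaker is shoved more than 25 mm or tipped over (distance of beaker from where it was at the start of the episode above 0.025 m or angle between beaker's own z axis and vertical above 0.3 rad).
It also fails if it takes over 115 s, if anything falls off the work surface, if the arm or the gripper's body presses on something with over 40 N, if the wrist force passes 120 N, or if a joint passes its speed limit or range.

### The arm

A 6-joint arm with a two-finger parallel gripper is mounted at the origin on the work surface. World frame = base frame: x ahead of the robot, y to its left, z up, the work surface at z = 0. Lengths are in m, angles in rad, forces in N, time in s.
With the tool pointing down it reaches from about 0.275 to 1 m from the base axis. Payload 8.4 kg.
Tool frame: the origin (TCP) lies on the centre line of the jaws, within the pads' length; the fingertips stand robot.nose_length ahead of it and the grasp point (between the pads) lies 11 mm behind it (robot.nose_length is the distance from the TCP to the fingertips, in m); z points along the fingers, y is the line along which they close (so a half turn about z gives the same grasp; the last joint's range is limited). The gripper opens to 85 mm and grips with 20 to 120 N. Pads are 22 mm wide; open, the fingers measure 114 mm over their backs; the gripper's body (76 mm by 85 mm) begins 54 mm behind the grasp point. The pads swing forward as they close: fully open they stand 13 mm farther back than shut.
Start: joints at [1.259, 0.353, 1.633, -0, 1.155, -0.002], TCP at [0.191, 0.595, 0.206] pointing down, gripper open.
Joint ranges: [-2.63, 2.63], [-0.92, 2.1], [0.06, 2.66], [-1.3, 4.44], [0, 2.69], [-3.02, 3.02]. Speed limits (rad/s): [2.22, 2.22, 2.79, 3.14, 3.14, 3.14].

### API

Orientations are given as a rotation vector (axis times angle).
In Python, from workcell import robot gives the robot as it stands.
- The arm moves only by the shell command python3 -m handwheel 'ROWS' [OPENING] [FORCE]. ROWS is JSON, a list of rows, each a list of 2 entries, a list of its own where there are three numbers: the shift along the world's x, y, z in m, then the turn, a rotation vector about the world's x, y, z in rad. A call has 1 to 10 rows; each row shifts and turns the commanded pose from where the row before left it; what a row does not reach is not made up. A row lasts 1/10 s, in which the tool goes at most 50 mm and 8.59 degrees, less where a joint would pass 70% of its speed; a pose out of reach is approached as far as the arm can. A call is refused whole if a number of a shift passes 0.05 or a number of a turn 0.15, either way. A call with a gripper value outside its range is refused whole. OPENING is the opening, from 0 (shut) to 1 (fully open), set as the call begins (- or left out, the last holds). The fingers move at their own pace and stop on an object; FORCE is the grip in N (left out, the last holds). Time passes only in rows, so rows that do not move let the fingers close. It gives the time, the measured TCP pose, the force, the opening and the grip force at its end, in the units of the state.
- robot.read_state(): the state, without advancing time (a new reading comes with each control period).
- robot.capture(name): name is "scene" or "top" or "wrist"; returns a dict with "color" (420x560x3 uint8, red, green, blue), "fx", "fy", "cx", "cy" (pixels), "k1" (the pictures are not rectified: a ray, as slopes to the right and down, at radius r is drawn at 1 + k1 r^2 times it, then the intrinsics apply), "R" (3x3) and "t" (3): a world point X has camera coordinates R X + t; the wrist camera has in their place "mount" (4x4, takes a point from camera to tool coordinates, whose origin is the TCP and whose axes are the flange's). Camera axes: x right, y down, z forward; pixel columns grow to the right and rows downward; lengths in m; the calibration is good to about 2 mm. A picture is of the moment at which its call begins: read the wrist's pose just before it. There is no depth.
- robot.hand_in(): hands the job in; it is judged then, once.
Trained networks look in a picture, given as the dict that the camera call returned (one of the last four; its "shot" number tells which), for a name from the list of things; names that differ only in an ending like _2 or _b are one class to them, and where a whole thing is asked for, a point or a joint stands for the part that bears it (a point fixed in the world has none). Each returns a list of dicts, best first, with "conf" (0 to 1); they miss things now and then, are a little off and sometimes report something else, mostly with a low value. They report only what shows in the picture. A call takes as long as a camera call. They do not tell look-alikes from the thing itself.
- robot.search_frame(picture, query): "position" ([column, row] in pixels, amid what is visible of it).
- robot.silhouettes(picture, query): "mask" (420x560 bool, what is visible of it) and "position" ([column, row] in pixels, amid what is visible of it).
- robot.pinpoint(picture, query): "position" ([column, row] in pixels: a listed point, or the origin of a listed thing).
The state is a dict: "clock": time; "qpos": joint angles; "qvel": joint speeds; "joint_efforts": joint torques, N m; "tcp_pos": TCP position; "tcp_rot": TCP orientation; "ft_force": force on the tool from outside, world axes, zero at the start; "torque": the same for the moment, N m; "width": finger opening in m; "grasp_force": force on a finger pad.
Only numpy, scipy, OpenCV 4.12 (cv2) and the standard library are available. Lean on these libraries where they do the work, as an engineer would, in place of code of your own. Each camera call takes 0.05 s, during which the arm holds its last target. There are 200 camera calls.

## Working session

There is one attempt and no reset: what is moved stays moved. The work goes in short steps, Python scripts to look and compute and a shell command to move; the robot and the scene stay as the last step left them, time stands still between calls to the robot, and variables do not carry over. Pictures are saved under pics/ and viewed, at most 14 in all, crops included, and the job is handed in when it is done.

```bash
mkdir -p pics; ls; python3 - <<'E'
from workcell import robot
import cv2
print(robot.nose_length, robot.read_state())
for n in ("scene","top"):
    p=robot.capture(n); cv2.imwrite(f"pics/{n}0.png",p["color"][:,:,::-1])
    print(n,p["fx"],p["fy"],p["cx"],p["cy"],p["k1"],p["R"],p["t"])
    for q in ["wash_tray","stop_knob","wide_trough","two_trough","four_trough","used_trough","drip_pan","bottle","tip_box","beaker"]:
        print(q,[(round(d["conf"],2),[round(float(x)) for x in d["position"]]) for d in robot.pinpoint(p,q)])
E
```

```text
pics
0.008 {'clock': 0.0, 'qpos': array([ 1.25862068e+00,  3.53667890e-01,  1.63417867e+00,  2.24026700e-05,
        1.15520040e+00, -2.40316838e-03]), 'qvel': array([ 9.53524964e-04, -1.81604638e-04,  1.65863458e-03, -6.16539570e-04,
       -5.07267580e-06, -4.15306649e-04]), 'joint_efforts': array([ 2.77770170e-05, -6.05246615e+01, -3.42072952e+01, -2.69939956e-04,
        9.33078438e-03,  1.72272803e-05]), 'tcp_pos': array([0.19035479, 0.59473877, 0.20523033]), 'tcp_rot': array([-4.84621948e-01, -3.10373686e+00,  2.25100708e-03]), 'ft_force': array([-0.98255631, -0.2800015 , -0.13685703]), 'torque': array([0.01042599, 0.02533862, 0.05017364]), 'grasp_force': 0.0, 'width': 0.08531088578445765}
scene 453.5609547397218 453.5609547397218 285.846716912654 207.9826533527944 -0.10403294141166877 [[-0.69168     0.72203196  0.01576788]
 [ 0.60044766  0.58706425 -0.54297162]
 [-0.40129962 -0.36609482 -0.839603  ]] [ 0.34407283 -0.3042697   1.31969776]
wash_tray [(0.73, [221, 196])]
stop_knob [(0.83, [187, 155])]
wide_trough [(0.84, [349, 235]), (0.69, [220, 190])]
two_trough [(0.74, [396, 2
[... 222 characters left out ...]
bottle [(0.28, [393, 269])]
tip_box [(0.93, [258, 158])]
beaker [(0.96, [211, 269])]
top 512.2276632851481 512.2276632851481 275.77260011491626 207.70423502830133 -0.16306475777408347 [[ 0.01370279 -0.99990245 -0.00270602]
 [-0.99647225 -0.01343159 -0.08284112]
 [ 0.0827967   0.00383163 -0.99655909]] [0.02276657 0.57816937 1.26798658]
wash_tray [(0.64, [339, 205])]
stop_knob [(0.94, [382, 199])]
wide_trough [(0.82, [222, 257])]
two_trough [(0.86, [172, 259]), (0.57, [383, 199])]
four_trough [(0.7, [403, 256]), (0.66, [412, 296])]
used_trough [(0.8, [342, 205])]
drip_pan [(0.97, [152, 135]), (0.94, [224, 206])]
bottle [(0.6, [288, 257])]
tip_box [(0.9, [353, 260])]
beaker [(0.85, [290, 148])]
```

View pics/scene0.png

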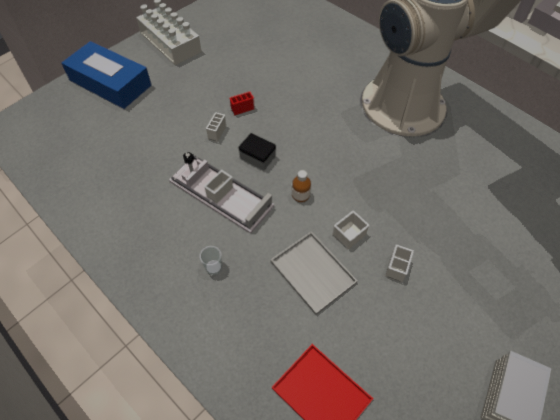

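View pics/top0.png

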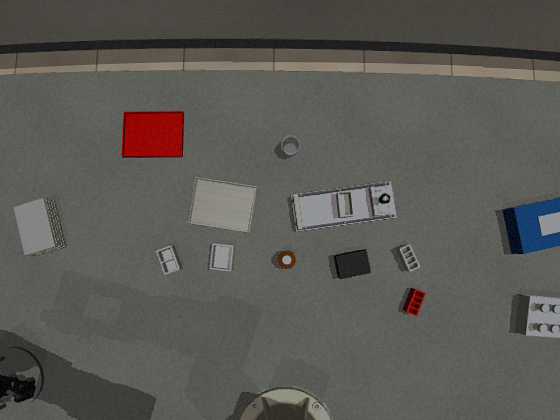

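```bash
cat > h.py <<'E'
from workcell import robot
import numpy as np, cv2
from scipy.optimize import minimize
from scipy.spatial.transform import Rotation as Ro
def cap(n):
    s=robot.read_state(); p=robot.capture(n)
    if n=="wrist":
        T=np.eye(4);T[:3,:3]=Ro.from_rotvec(s["tcp_rot"]).as_matrix();T[:3,3]=s["tcp_pos"]
        W=np.linalg.inv(T@np.array(p["mount"])); p["R"],p["t"]=W[:3,:3],W[:3,3]
    return p
def proj(p,X):
    c=np.atleast_2d(X)@np.array(p["R"]).T+np.array(p["t"]); s=c[:,:2]/c[:,2:]
    s=s*(1+p["k1"]*(s**2).sum(1,keepdims=True))
    return s*[p["fx"],p["fy"]]+[p["cx"],p["cy"]]
def ray(p,px,z):
    d=(np.array(px,float)-[p["cx"],p["cy"]])/[p["fx"],p["fy"]]; s=d.copy()
    for _ in range(20): s=d/(1+p["k1"]*(s@s))
    R=np.array(p["R"]); v=R.T@np.r_[s,1]; o=-R.T@np.array(p["t"])
    return o+v*(z-o[2])/v[2]
def place(P,loc):
    x,y,a=P; c,s=np.cos(a),np.sin(a); loc=np.atleast_2d(loc)
    return np.c_[x+c*loc[:,0]-s*loc[:,1],y+s*loc[:,0]+c*loc[:,1],loc[:,2]]
def box(lx,ly,z0,z1,cy=0): return np.array([[i*lx/2,cy+j*ly/2,z] for i in(-1,1) for j in(-1,1) for z in(z0,z1)])
SS=4
def cover(p,P,boxes):
    m=np.zeros((420*SS,560*SS),np.uint8)
    for b in boxes:
        h=cv2.convexHull(np.clip(proj(p,place(P,b))*SS+SS/2,-9e3,9e3).astype(np.float32))
        cv2.fillConvexPoly(m,np.round(h).astype(np.int32),255)
    return cv2.resize(m,(560,420),interpolation=cv2.INTER_AREA)/255.
def mask(p,q,near):
    L=robot.silhouettes(p,q); 
    L=[d for d in L if np.hypot(*(np.array(d["position"])-near))<25]
    return L[0]["mask"].astype(float) if L else None
def fit(pm,boxes,P0):
    pm=[(p,m) for p,m in pm if m is not None]
    def f(u):
        P=(u[0],u[1],u[2]*.1); e=0
        for p,m in pm:
            c=cover(p,P,boxes); e+=1-np.minimum(c,m).sum()/np.maximum(c,m).sum()
        return e/len(pm)
    best=min((minimize(f,[P0[0],P0[1],(P0[2]+d)*10],method="Nelder-Mead",options=dict(initial_simplex=[[P0[0],P0[1],(P0[2]+d)*10],[P0[0]+.012,P0[1],(P0[2]+d)*10],[P0[0],P0[1]+.012,(P0[2]+d)*10],[P0[0],P0[1],(P0[2]+d+.3)*10]],xatol=1e-4,fatol=1e-4)) for d in(-.2,.2)),key=lambda r:r.fun)
    u=best.x; return np.array([u[0],u[1],u[2]*.1]),best.fun
TR={"wide_trough":(.062,.052),"two_trough":(.062,.040),"four_trough":(.062,.028),"used_trough":(.062,.034)}
E
python3 - <<'E'
from h import *
t=cap("top"); s=cap("scene")
im=t["color"][:,:,::-1].copy()
J={"wide_trough":([222,257],[box(.062,.052,0,.045)],0),"two_trough":([168,260],[box(.062,.04,0,.045)],.3),"four_trough":([409,258],[box(.062,.028,0,.045)],.4),
"used_trough":([345,205],[box(.062,.034,.012,.057)],0),"drip_pan":([224,206],[box(.12,.16,0,.015)],-.05),
"tip_box":([353,262],[box(.06,.08,0,.05)],.1),"wash_tray":([341,207],[box(.096,.262,0,.012),box(.09,.262,0,.022)],.05)}
print("knob",ray(t,[382,199],.077),ray(s,[187,155],.077))
for q,px,z in(("bottle",[287,260],.05),("beaker",[290,147],.03)): print(q,ray(t,px,z))
G=cv2.resize(im[110:330,130:440],None,fx=2.5,fy=2.5,interpolation=cv2.INTER_CUBIC)
for q,(px,b,a) in J.items():
    zc=b[0][:,2].mean(); g=ray(t,px,zc); g[2]=a
    ps=proj(s,[[*g[:2],zc]])[0]
    res=[]
    for pm in([(t,mask(t,q,px))],[(s,mask(s,q,ps))],[(t,mask(t,q,px)),(s,mask(s,q,ps))]):
        if all(m is None for _,m in pm): continue
        res=fit(pm,b,g); print(q,len(pm),np.round(res[0],4),round(res[1],3))
    if len(res):
        for bb in b[-1:]:
            h=cv2.convexHull(proj(t,place(res[0],bb)).astype(np.float32))
            cv2.polylines(G,[np.round((h-[130,110]+.5)*2.5).astype(int)],1,(0,255,0),1)
cv2.imwrite("pics/crop1.png",G)
E
```

```text
knob [ 0.59818831 -0.22825763  0.077     ] [ 0.59675393 -0.24198331  0.077     ]
bottle [0.44721138 0.00119801 0.05      ]
beaker [ 0.73260259 -0.00343707  0.03      ]
wide_trough 1 [ 0.4519  0.1649 -0.0968] 0.077
wide_trough 1 [ 0.451   0.1623 -0.094 ] 0.036
wide_trough 2 [ 0.4515  0.1633 -0.1072] 0.067
two_trough 1 [0.4437 0.2989 0.3694] 0.06
two_trough 1 [0.442  0.2985 0.3675] 0.05
two_trough 2 [0.4427 0.2987 0.3775] 0.062
four_trough 1 [ 0.4555 -0.3038  0.4328] 0.074
four_trough 1 [ 0.4553 -0.3055  0.4497] 0.082
four_trough 2 [ 0.4557 -0.3043  0.443 ] 0.081
used_trough 1 [ 0.5895 -0.1417  0.1642] 0.08
used_trough 1 [ 0.5884 -0.1418  0.2805] 0.15
used_trough 2 [ 0.5894 -0.1415  0.1584] 0.122
drip_pan 1 [ 0.5858  0.1682 -0.1408] 0.029
drip_pan 1 [ 0.5849  0.1669 -0.1371] 0.024
drip_pan 2 [ 0.5855  0.1676 -0.1393] 0.027
tip_box 1 [ 0.4395 -0.1615  0.1368] 0.1
tip_box 1 [ 0.4405 -0.1601  0.2174] 0.087
tip_box 2 [ 0.4402 -0.1612  0.1815] 0.099
wash_tray 1 [ 0.5872 -0.1414  0.151 ] 0.133
wash_tray 1 [ 0.5861 -0.1451  0.1625] 0.211
wash_tray 2 [ 0.5868 -0.1417  0.1587] 0.177
```

View pics/crop1.png

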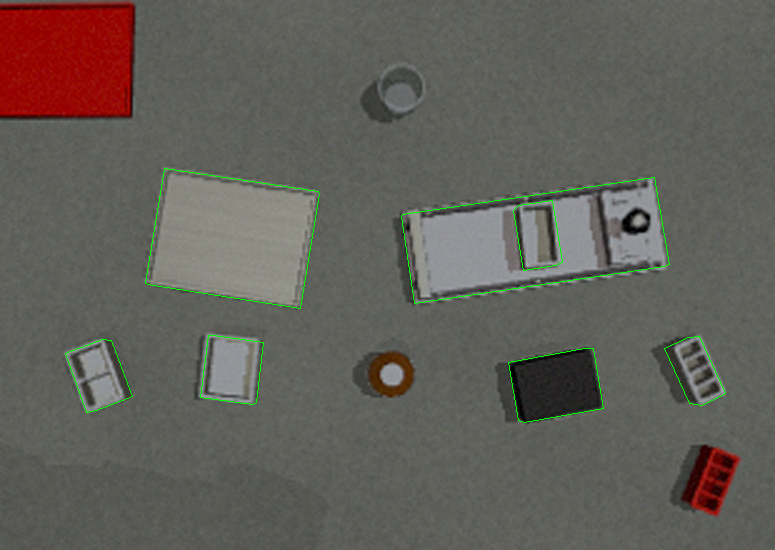

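Candidates: the steel pan at top (224,206), against a red pan at (152,135). The white four_trough is at (409,258), against a red one at (414,302). The enlarged crop confirms the steel pan and the white trough are the ones meant, and the fitted outlines sit on the objects. The fixed wall is at the left (+y world) end of the tray, and the knob is at the right. I'm moving over the used trough now.

```bash
python3 -m handwheel '[[[0.02,-0.037,0.003],[0,0,-0.055]],[[0.02,-0.037,0.003],[0,0,-0.055]],[[0.02,-0.037,0.003],[0,0,-0.055]],[[0.02,-0.037,0.003],[0,0,-0.055]],[[0.02,-0.037,0.003],[0,0,-0.055]],[[0.02,-0.037,0.003],[0,0,-0.055]],[[0.02,-0.037,0.003],[0,0,-0.055]],[[0.02,-0.037,0.003],[0,0,-0.055]],[[0.02,-0.037,0.003],[0,0,-0.055]],[[0.02,-0.037,0.003],[0,0,-0.055]]]' 1 30
python3 -m handwheel '[[[0.02,-0.037,0.003],[0,0,-0.055]],[[0.02,-0.037,0.003],[0,0,-0.055]],[[0.02,-0.037,0.003],[0,0,-0.055]],[[0.02,-0.037,0.003],[0,0,-0.055]],[[0.02,-0.037,0.003],[0,0,-0.055]],[[0.02,-0.037,0.003],[0,0,-0.055]],[[0.02,-0.037,0.003],[0,0,-0.055]],[[0.02,-0.037,0.003],[0,0,-0.055]],[[0.02,-0.037,0.003],[0,0,-0.055]],[[0.02,-0.037,0.003],[0,0,-0.055]]]' 
python3 -m handwheel '[[[0,0,0],[0,0,0]],[[0,0,0],[0,0,0]]]'
python3 - <<'E'
from h import *
p=cap("wrist"); im=p["color"][:,:,::-1].copy()
P=(.5868,-.1417,.1587)
for b in (box(.096,.262,0,.012),box(.09,.008,.012,.052,.114),box(.078,.22,.012,.012)):
    h=cv2.convexHull(proj(p,place(P,b)).astype(np.float32)); cv2.polylines(im,[np.round(h).astype(int)],1,(0,255,0),1)
h=cv2.convexHull(proj(p,place((.5894,-.1415,.1584),box(.062,.034,.012,.057))).astype(np.float32)); cv2.polylines(im,[np.round(h).astype(int)],1,(0,0,255),1)
cv2.imwrite("pics/w1.png",im)
print(np.array(p["mount"]))
for q in("used_trough","stop_knob","wash_tray"): print(q,[(d["conf"],d["position"]) for d in robot.pinpoint(p,q)])
E
```

```text
clock: 3.6
tcp_pos: [0.3912, 0.2237, 0.2364]
tcp_rot: [1.312, 2.854, 0.001]
ft_force: [-0.7, 0.8, 0.5]
width: 0.0853
grasp_force: 0.0
clock: 4.6
tcp_pos: [0.5911, -0.1465, 0.2662]
tcp_rot: [2.038, 2.39, 0.0]
ft_force: [0.8, 0.1, -0.6]
width: 0.0855
grasp_force: 0.0
clock: 4.8
tcp_pos: [0.5905, -0.1454, 0.2656]
tcp_rot: [-2.037, -2.391, 0.0]
ft_force: [-0.0, 1.0, -0.2]
width: 0.0852
grasp_force: 0.0
[[-2.57141972e-04 -9.63043616e-01 -2.69345369e-01  6.67490683e-02]
 [ 9.99999935e-01 -3.15842142e-04  1.74600381e-04  1.28166590e-03]
 [-2.53218401e-04 -2.69345307e-01  9.63043634e-01 -1.66958850e-01]
 [ 0.00000000e+00  0.00000000e+00  0.00000000e+00  1.00000000e+00]]
used_trough [(0.93, [279.1, 171.1])]
stop_knob [(0.64, [275.5, 251.0])]
wash_tray [(0.56, [278.2, 169.9])]
```

View pics/w1.png

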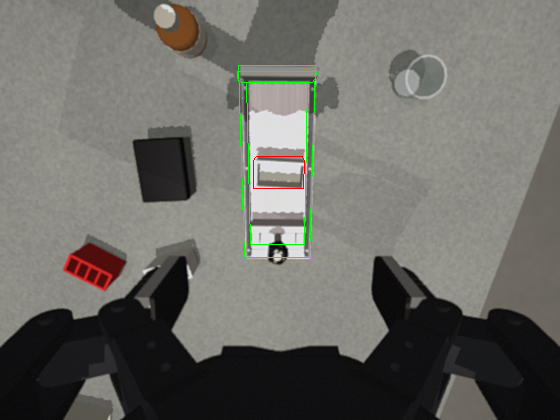

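The wrist picture shows the used trough at (279,172) amid the tray, with the wall at the top (+y) and the knob at (277,252); the outlines match to about 1–2 px. I'll refine with masks from this view.

```bash
python3 - <<'E'
from h import *
p=cap("wrist"); t=cap("top")
a=(p,mask(p,"used_trough",[279,171])); b=(t,mask(t,"used_trough",[345,205]))
for L in([a],[a,b]): print("used",fit(L,[box(.062,.034,.012,.057)],(.589,-.1415,.158)))
tb=[box(.096,.262,0,.012),box(.09,.262,0,.022),box(.09,.008,.012,.052,.114)]
m=mask(p,"wash_tray",[278,170]); print(m is not None and m.sum())
if m is not None:
    m=np.maximum(m,a[1]) if a[1] is not None else m
    print("tray",fit([(p,m)],tb,(.5868,-.1417,.158)))
print("knob",ray(p,[277,251],.077), "local of knob top est")
print(robot.read_state()["tcp_pos"])
E
```

```text
used (array([ 0.59107442, -0.14409231,  0.10548598]), np.float64(0.031117008559269355))
used (array([ 0.59107442, -0.14409231,  0.10548598]), np.float64(0.031117008559269355))
11890.0
tray (array([ 0.58825689, -0.14358871,  0.15095111]), np.float64(0.02949804442075754))
knob [ 0.6023078  -0.23208756  0.077     ] local of knob top est
[ 0.59047077 -0.14419244  0.26617257]
```

```bash
python3 -m handwheel '[[[0,0.001,-0.04],[0,0,0]],[[0,0,-0.04],[0,0,0]],[[0,0,-0.04],[0,0,0]],[[0,0,-0.04],[0,0,0]],[[0,0,-0.03],[0,0,0]],[[0,0,-0.02],[0,0,0]],[[0,0,-0.02],[0,0,0]],[[0,0,0],[0,0,0]],[[0,0,0],[0,0,0]]]'
python3 -m handwheel '[[[0,0,0],[0,0,0]],[[0,0,0],[0,0,0]],[[0,0,0],[0,0,0]],[[0,0,0],[0,0,0]],[[0,0,0],[0,0,0]],[[0,0,0],[0,0,0]],[[0,0,0],[0,0,0]],[[0,0,0],[0,0,0]]]' 0.5 30
```

```text
clock: 6.15
tcp_pos: [0.5906, -0.1436, 0.0362]
tcp_rot: [-2.035, -2.393, 0.0]
ft_force: [-0.4, 0.3, 0.7]
width: 0.0853
grasp_force: 0.0
clock: 6.95
tcp_pos: [0.5905, -0.1437, 0.0359]
tcp_rot: [-2.035, -2.393, 0.0]
ft_force: [0.8, 0.5, -0.8]
width: 0.0426
grasp_force: 0.0
```

```bash
python3 - <<'E'
from h import *
a=cap("wrist")["color"][:,:,::-1]; b=cap("scene")["color"][130:240,150:290,::-1]
cv2.imwrite("pics/w2.png",np.hstack([cv2.resize(a,(427,320)),cv2.resize(b,(373,320),interpolation=cv2.INTER_CUBIC)]))
E
```

```text
(no output)
```

View pics/w2.png

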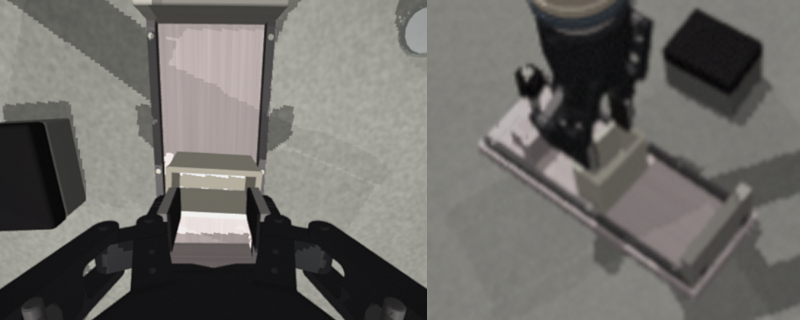

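```bash
python3 - <<'E'
from h import *
s=robot.read_state(); print(s["qpos"],s["tcp_pos"],s["tcp_rot"])
t=cap("top"); sc=cap("scene"); w=cap("wrist")
for p in(t,sc,w):
    for d in robot.silhouettes(p,"used_trough")[:2]:
        print(d["conf"],d["position"],fit([(p,d["mask"].astype(float))],[box(.062,.034,.012,.057)],(.589,-.1415,.158)) if d["conf"]>.3 else "")
print(proj(t,[s["tcp_pos"]]),proj(sc,[s["tcp_pos"]]),proj(w,[s["tcp_pos"]]))
a=t["color"][150:260,270:410,::-1]
im=cv2.resize(a,(700,550),interpolation=cv2.INTER_CUBIC)
cv2.circle(im,tuple(int(v) for v in (proj(t,[s["tcp_pos"]])[0]-[270,150]+.5)*5),4,(0,0,255),-1)
cv2.imwrite("pics/t2.png",im)
E
```

```text
[-2.41220468e-01  5.29227763e-01  1.79373550e+00 -6.82700641e-06
  8.18698360e-01 -4.02264696e-01] [ 0.59052522 -0.14373266  0.03594807] [-2.03551762e+00 -2.39288504e+00  5.54516119e-05]
0.78 [218.3, 186.1] (array([ 0.59016527, -0.1396932 ,  0.20049109]), np.float64(0.20108496011754817))
0.9 [277.0, 237.8] (array([ 0.59055581, -0.1432187 ,  0.10697127]), np.float64(0.14780702726301875))
[[345.3558074 203.1897573]] [[217.24672466 186.04739826]] [[277.54958885 240.71340011]]
```

View pics/t2.png

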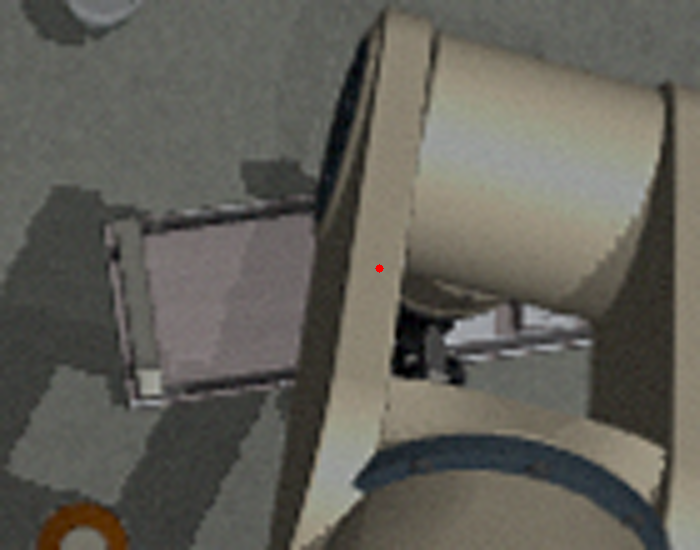

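```bash
python3 - <<'E'
from h import *
s=robot.read_state(); w=cap("wrist")
T=Ro.from_rotvec(s["tcp_rot"]).as_matrix()
k=2; o=np.array([180,150])
im=cv2.resize(w["color"][150:420,180:400,::-1],None,fx=k,fy=k,interpolation=cv2.INTER_CUBIC)
def pl(X,c): cv2.polylines(im,[np.round((proj(w,X)-o+.5)*k).astype(int)],1,c,1)
P=(.5905,-.1432,.13)
for z in(.012,.057): pl(place(P,np.array([[.031,.017,z],[-.031,.017,z],[-.031,-.017,z],[.031,-.017,z]])),(0,0,255))
for sy in(-1,1):
    pl(np.array([[a,sy*.0213,b] for a,b in((-.011,.008),(.011,.008),(.011,-.03),(-.011,-.03))])@T.T+s["tcp_pos"],(0,255,0))
cv2.imwrite("pics/w3.png",im)
E
```

```text
(no output)
```

View pics/w3.png

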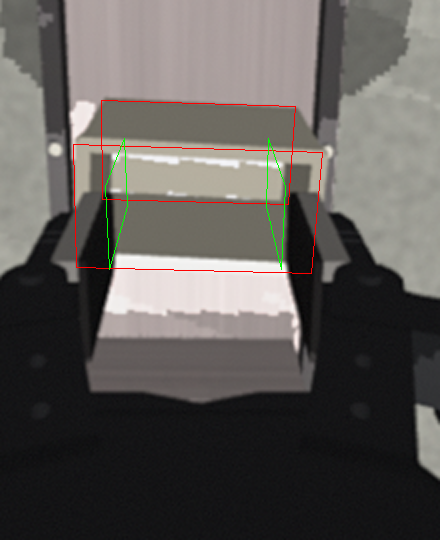

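The trough outline matches, and the closed fingers stand over its rim without touching, so the fingertips sit higher than nominal. I'll measure where the tips really are relative to the TCP.

```bash
python3 -m handwheel '[[[0,0,0],[0,0,0]],[[0,0,0],[0,0,0]],[[0,0,0],[0,0,0]],[[0,0,0],[0,0,0]],[[0,0,-0.005],[0,0,0]],[[0,0,-0.005],[0,0,0]],[[0,0,0],[0,0,0]]]' 0.9
python3 - <<'E'
from h import *
s=robot.read_state(); w=cap("wrist"); print(w["fx"],w["cx"],w["cy"],s["width"],s["ft_force"])
# tip depth from the w3 picture: inner tip corners sep 42.6 mm at px (236,247.5),(325,247.5)
M=np.array(w["mount"])
for a,b,v,wd in((236,325,247.5,.0426),(187,375,258,.0853)):
    d=w["fx"]*wd/(b-a); print("tip in tool frame",(M@[ (a/2+b/2-w["cx"])/w["fx"]*d,(v-w["cy"])/w["fx"]*d,d,1])[:3])
cv2.imwrite("pics/w4.png",cv2.resize(w["color"][190:370,140:420,::-1],None,fx=2,fy=2,interpolation=cv2.INTER_CUBIC))
E
```

```text
clock: 8.1
tcp_pos: [0.5898, -0.1436, 0.025]
tcp_rot: [-2.035, -2.392, 0.001]
ft_force: [0.2, -0.1, 0.3]
width: 0.0767
grasp_force: 0.0
309.1353958570874 279.774049640155 207.3072872310777 0.07673586476476084 [ 0.1926931  -0.08872926  0.28173448]
tip in tool frame [ 0.0083653   0.00164775 -0.02964198]
tip in tool frame [ 0.00681775  0.00185399 -0.03807677]
```

View pics/w4.png

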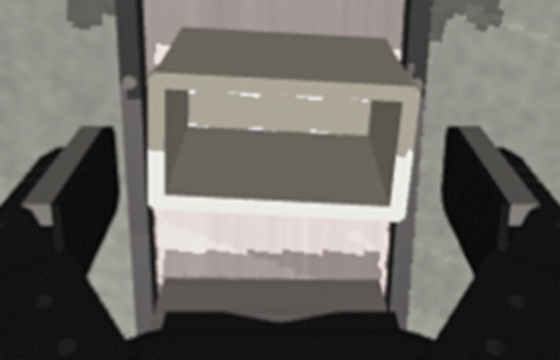

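The picture shows open fingertips at about (113,127) and (447,127) in the crop, still above the rim. That puts the real tips about 35 mm behind the TCP rather than ahead of it. I'll lower with force checks.

```bash
python3 -m handwheel '[[[0,0,-0.005],[0,0,0]],[[0,0,-0.005],[0,0,0]],[[0,0,0],[0,0,0]]]' 
python3 -m handwheel '[[[0.001,0,-0.005],[0,0,0]],[[0,0,-0.005],[0,0,0]],[[0,0,0],[0,0,0]]]'
python3 -m handwheel '[[[0,0,-0.004],[0,0,0]],[[0,0,0],[0,0,0]]]'
python3 -m handwheel '[[[0,0,0],[0,0,0]],[[0,0,0],[0,0,0]],[[0,0,0],[0,0,0]],[[0,0,0],[0,0,0]],[[0,0,0],[0,0,0]],[[0,0,0],[0,0,0]]]' 0.5 30
```

```text
clock: 8.45
tcp_pos: [0.59, -0.1436, 0.0151]
tcp_rot: [-2.035, -2.392, 0.001]
ft_force: [-0.0, 0.5, 0.6]
width: 0.0767
grasp_force: 0.0
clock: 8.75
tcp_pos: [0.5911, -0.1436, 0.0052]
tcp_rot: [-2.035, -2.392, 0.001]
ft_force: [1.3, 0.1, 0.0]
width: 0.0766
grasp_force: 0.0
clock: 8.95
tcp_pos: [0.5912, -0.1437, 0.0015]
tcp_rot: [-2.035, -2.392, 0.0]
ft_force: [-0.3, -0.2, 0.4]
width: 0.0768
grasp_force: 0.0
clock: 9.55
tcp_pos: [0.5917, -0.1438, 0.0022]
tcp_rot: [2.035, 2.393, 0.0]
ft_force: [-1.0, 0.4, 2.5]
width: 0.0619
grasp_force: 33.0
```

```bash
python3 -m handwheel '[[[0,0,0.02],[0,0,0]],[[0,0,0.03],[0,0,0]],[[0,0,0.03],[0,0,0]],[[0,0.0,0.03],[0,0,0]],[[0,0.03,0],[0,0,-0.03]],[[0,0.04,0],[0,0,-0.05]],[[0,0.04,0],[0,0,-0.05]],[[0,0.04,0],[0,0,-0.05]],[[0,0.04,0],[0,0,-0.05]],[[0,0.04,0],[0,0,-0.05]]]'
python3 -m handwheel '[[[-0.002,0.04,0],[0,0,-0.01]],[[-0.002,0.03,0],[0,0,0]],[[-0.002,0.011,0],[0,0,0]],[[0,0,-0.03],[0,0,0]],[[0,0,-0.03],[0,0,0]],[[0,0,-0.03],[0,0,0]],[[0,0,-0.015],[0,0,0]],[[0,0,-0.008],[0,0,0]],[[0,0,0],[0,0,0]]]'
```

```text
clock: 10.55
tcp_pos: [0.591, 0.0878, 0.1117]
tcp_rot: [-2.352, -2.083, 0.001]
ft_force: [1.2, -0.2, -1.3]
width: 0.062
grasp_force: 33.2
clock: 11.45
tcp_pos: [0.5852, 0.1668, -0.0016]
tcp_rot: [-2.36, -2.073, 0.002]
ft_force: [-0.4, 0.3, -0.5]
width: 0.0614
grasp_force: 33.2
```

```bash
python3 -m handwheel '[[[0,0,-0.003],[0,0,0]],[[0,0,-0.002],[0,0,0]],[[0,0,0],[0,0,0]]]'
python3 -m handwheel '[[[0,0,0],[0,0,0]],[[0,0,0],[0,0,0]],[[0,0,0],[0,0,0]],[[0,0,0.01],[0,0,0]],[[0,0,0.04],[0,0,0]],[[0,0,0.04],[0,0,0]],[[0,0,0.03],[0,0,0]],[[-0.045,0,0],[0,0,0.015]],[[-0.045,0,0],[0,0,0.015]],[[-0.04,-0.003,0],[0,0,0]]]' 0.92
python3 -m handwheel '[[[0,0,0.04],[0,0,0]],[[0,0,0.04],[0,0,0]],[[0,0,0],[0,0,0]],[[0,0,0],[0,0,0]]]'
python3 - <<'E'
from h import *
w=cap("wrist"); t=cap("top"); P=(.4515,.1633,-.1)
b=[box(.062,.052,0,.045)]; px=proj(w,[[*P[:2],.03]])[0]
m=mask(w,"wide_trough",px); print(px, m is not None and fit([(w,m)],b,P))
s=robot.read_state(); print(s["tcp_pos"],s["tcp_rot"])
m=mask(t,"used_trough",proj(t,[[.585,.167,.03]])[0]); print("used",m is not None and fit([(t,m)],[box(.062,.034,.003,.048)],(.585,.167,-.139)))
E
```

```text
clock: 11.75
tcp_pos: [0.586, 0.1673, -0.0054]
tcp_rot: [2.36, 2.073, 0.002]
ft_force: [0.6, -1.0, -1.2]
width: 0.0618
grasp_force: 33.2
clock: 12.75
tcp_pos: [0.4538, 0.1642, 0.1148]
tcp_rot: [2.328, 2.109, 0.001]
ft_force: [1.0, 0.4, 1.0]
width: 0.0782
grasp_force: 0.0
clock: 13.15
tcp_pos: [0.4562, 0.1645, 0.1955]
tcp_rot: [2.328, 2.108, 0.005]
ft_force: [0.1, -0.1, -1.2]
width: 0.0787
grasp_force: 0.0
[273.61601038 186.28491226] (array([ 0.45447746,  0.16154304, -0.09733401]), np.float64(0.025740074963665704))
[0.45483698 0.16397308 0.19312846] [-2.32821119 -2.10825265  0.00242518]
used (array([ 0.58534688,  0.1715098 , -0.17811468]), np.float64(0.08688771299577647))
```

```bash
python3 -m handwheel '[[[-0.002,-0.0015,-0.04],[0,0,0]],[[0,0,-0.04],[0,0,0]],[[0,0,-0.04],[0,0,0]],[[0,0,-0.04],[0,0,0]],[[0,0,-0.025],[0,0,0]],[[0,0,-0.015],[0,0,0]],[[0,0,0],[0,0,0]]]'
python3 -m handwheel '[[[0,0,-0.003],[0,0,0]],[[0,0,0],[0,0,0]],[[0,0,0],[0,0,0]],[[0,0,0],[0,0,0]],[[0,0,0],[0,0,0]],[[0,0,0],[0,0,0]]]' 0.5 30
```

```text
clock: 14.05
tcp_pos: [0.4511, 0.1618, -0.0088]
tcp_rot: [-2.327, -2.107, 0.009]
ft_force: [-0.3, -0.0, 0.3]
width: 0.0786
grasp_force: 0.0
clock: 14.65
tcp_pos: [0.4537, 0.1628, -0.0087]
tcp_rot: [2.329, 2.109, 0.001]
ft_force: [-0.8, -0.2, -1.3]
width: 0.0614
grasp_force: 33.4
```

```bash
python3 -m handwheel '[[[0,0,0.02],[0,0,0]],[[0,0,0.04],[0,0,0]],[[0,0,0.04],[0,0,0]],[[0,0,0.04],[0,0,0]],[[0.016,-0.03,0],[0,0,0.035]],[[0.018,-0.033,0],[0,0,0.036]],[[0.018,-0.033,0],[0,0,0.036]],[[0.018,-0.033,0],[0,0,0.036]],[[0.018,-0.033,0],[0,0,0.036]],[[0.018,-0.033,0],[0,0,0.036]]]'
python3 -m handwheel '[[[0.016,-0.031,0],[0,0,0.035]],[[0,0,0],[0,0,0]],[[0,0,0],[0,0,0]]]'
python3 - <<'E'
from h import *
s=robot.read_state(); print(s["tcp_pos"],s["tcp_rot"])
tb=[box(.096,.262,0,.012),box(.09,.262,0,.022),box(.09,.008,.012,.052,.114)]
P=(.5875,-.1433,.152)
w=cap("wrist")
b=[box(.062,.052,-.0225,.0225)]
z=s["tcp_pos"][2]+.032
m=mask(w,"wide_trough",proj(w,[[*s["tcp_pos"][:2],z]])[0]); print("held",m is not None and fit([(w,m)],[box(.062,.052,z-.0225,z+.0225)],(.576,-.063,.152)))
im=w["color"][:,:,::-1].copy()
for bb in tb: cv2.polylines(im,[np.round(cv2.convexHull(proj(w,place(P,bb)).astype(np.float32))).astype(int)],1,(0,255,0),1)
cv2.imwrite("pics/w5.png",im)
E
```

```text
clock: 15.65
tcp_pos: [0.5599, -0.0337, 0.1311]
tcp_rot: [2.087, 2.348, 0.0]
ft_force: [0.6, -0.1, -1.5]
width: 0.0613
grasp_force: 33.4
clock: 15.95
tcp_pos: [0.5752, -0.0637, 0.1307]
tcp_rot: [-2.05, -2.38, 0.0]
ft_force: [-0.6, 0.5, -1.4]
width: 0.0615
grasp_force: 33.4
[ 0.57520491 -0.06365671  0.13068891] [-2.04953372e+00 -2.37995534e+00  3.39645750e-04]
held (array([ 0.57661877, -0.06397893,  0.15576211]), np.float64(0.018638151310497175))
```

View pics/w5.png

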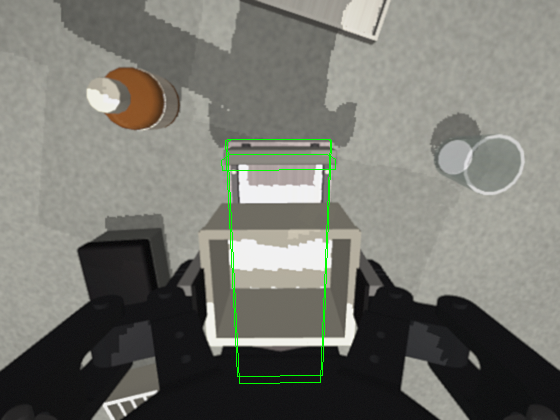

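The held trough is centred, at about (280,285), and the tray outline lines up with the wall at row 140–170. I'm lowering it.

```bash
python3 -m handwheel '[[[0,0.001,-0.04],[0,0,0]],[[0,0,-0.04],[0,0,0]],[[0,0,-0.03],[0,0,0]],[[0,0,-0.01],[0,0,0]],[[0,0,-0.004],[0,0,0]],[[0,0,-0.002],[0,0,0]],[[0,0,0],[0,0,0]]]'
python3 -m handwheel '[[[0,0,-0.001],[0,0,0]],[[0,0,0],[0,0,0]]]'
```

```text
clock: 16.75
tcp_pos: [0.5765, -0.0621, 0.0062]
tcp_rot: [2.046, 2.382, 0.002]
ft_force: [-0.1, 0.5, -1.6]
width: 0.0613
grasp_force: 33.4
clock: 16.95
tcp_pos: [0.5762, -0.0623, 0.0049]
tcp_rot: [2.047, 2.382, 0.001]
ft_force: [-0.2, 0.0, -0.2]
width: 0.0617
grasp_force: 33.4
```

```bash
python3 -m handwheel '[[[0,0,-0.0015],[0,0,0]],[[0,0,0],[0,0,0]]]'
python3 -m handwheel '[[[0,0,0],[0,0,0]],[[0,0,0],[0,0,0]],[[0,0,0],[0,0,0]],[[0,0,0.01],[0,0,0]],[[0,0,0.04],[0,0,0]],[[0,0,0.04],[0,0,0]],[[0,0,0.04],[0,0,0]],[[0,0,0.04],[0,0,0]],[[0,0,0.025],[0,0,0]],[[-0.013,0.036,0],[0,0,0.022]]]' 0.92
python3 -m handwheel '[[[-0.013,0.036,0],[0,0,0.022]],[[-0.013,0.036,0],[0,0,0.022]],[[-0.013,0.036,0],[0,0,0.022]],[[-0.013,0.036,0],[0,0,0.022]],[[-0.013,0.036,0],[0,0,0.022]],[[-0.013,0.036,0],[0,0,0.022]],[[-0.013,0.036,0],[0,0,0.022]],[[-0.013,0.036,0],[0,0,0.022]],[[-0.013,0.036,0],[0,0,0.022]]]'
python3 -m handwheel '[[[0,0,0],[0,0,0]],[[0,0,0],[0,0,0]]]'
python3 - <<'E'
from h import *
w=cap("wrist"); P=(.4427,.2987,.377)
px=proj(w,[[*P[:2],.03]])[0]
m=mask(w,"two_trough",px); print(px, m is not None and fit([(w,m)],[box(.062,.04,0,.045)],P))
s=robot.read_state(); r=s["tcp_rot"]; print(s["tcp_pos"],(2*np.arctan2(r[1],r[0])-np.pi/2)%np.pi)
t=cap("top"); q=place((.5875,-.1433,.152),[[0,.08,.04]])[0]
m=mask(t,"wide_trough",proj(t,[q])[0])
if m is not None:
    r,e=fit([(t,m)],[box(.062,.052,.012,.057)],(q[0],q[1],.152)); c,sn=np.cos(.152),np.sin(.152); d=r[:2]-[.5875,-.1433]; print("wide",r,e,"local",c*d[0]+sn*d[1],-sn*d[0]+c*d[1])
E
```

```text
clock: 17.15
tcp_pos: [0.5759, -0.0623, 0.0028]
tcp_rot: [2.047, 2.382, 0.001]
ft_force: [0.6, -0.3, 1.2]
width: 0.0616
grasp_force: 33.7
clock: 18.15
tcp_pos: [0.5663, -0.0286, 0.2027]
tcp_rot: [2.019, 2.396, 0.007]
ft_force: [0.9, 0.9, -0.6]
width: 0.0783
grasp_force: 0.0
clock: 19.05
tcp_pos: [0.4448, 0.2991, 0.1983]
tcp_rot: [1.772, 2.594, 0.001]
ft_force: [1.0, 0.8, 0.5]
width: 0.0785
grasp_force: 0.0
clock: 19.25
tcp_pos: [0.4451, 0.2982, 0.1979]
tcp_rot: [1.771, 2.594, 0.0]
ft_force: [-0.4, -0.4, -0.1]
width: 0.0786
grasp_force: 0.0
[276.93570352 182.31207236] (array([0.44570368, 0.29632076, 0.38257318]), np.float64(0.042828973039953144))
[0.44566033 0.29702971 0.1977488 ] 0.3706343443757183
wide [ 0.57536874 -0.06138536  0.156268  ] 0.05249720863722729 local 0.00041174864921355615 0.08280704154051187
```

```bash
python3 -m handwheel '[[[-0.0005,-0.001,-0.04],[0,0,0]],[[0,0,-0.04],[0,0,0.005]],[[0,0,-0.04],[0,0,0]],[[0,0,-0.04],[0,0,0]],[[0,0,-0.025],[0,0,0]],[[0,0,-0.015],[0,0,0]],[[0,0,-0.006],[0,0,0]],[[0,0,0],[0,0,0]]]'
python3 -m handwheel '[[[0,0,0],[0,0,0]],[[0,0,0],[0,0,0]],[[0,0,0],[0,0,0]],[[0,0,0],[0,0,0]],[[0,0,0],[0,0,0]],[[0,0,0],[0,0,0]]]' 0.5 30
```

```text
clock: 20.25
tcp_pos: [0.4451, 0.2959, -0.0089]
tcp_rot: [-1.768, -2.596, 0.002]
ft_force: [-0.4, 0.0, -0.1]
width: 0.0787
grasp_force: 0.0
clock: 20.85
tcp_pos: [0.4458, 0.2971, -0.0075]
tcp_rot: [1.767, 2.597, 0.003]
ft_force: [-0.3, -1.3, 6.8]
width: 0.0613
grasp_force: 34.1
```

```bash
python3 -m handwheel '[[[0,0,0.02],[0,0,0]],[[0,0,0.04],[0,0,0]],[[0,0,0.04],[0,0,0]],[[0,0,0.04],[0,0,0]],[[0.0125,-0.037,0],[0,0,-0.02]],[[0.0125,-0.037,0],[0,0,-0.02]],[[0.0125,-0.037,0],[0,0,-0.02]],[[0.0125,-0.037,0],[0,0,-0.02]],[[0.0125,-0.037,0],[0,0,-0.02]],[[0.0125,-0.037,0],[0,0,-0.02]]]'
python3 -m handwheel '[[[0.0125,-0.037,0],[0,0,-0.02]],[[0.0125,-0.037,0],[0,0,-0.02]],[[0.0125,-0.037,0],[0,0,-0.02]],[[0.0125,-0.037,0],[0,0,-0.02]],[[0.0125,-0.037,0],[0,0,-0.025]],[[0,0,0],[0,0,0]],[[0,0,0],[0,0,0]]]'
python3 - <<'E'
from h import *
w=cap("wrist"); s=robot.read_state(); r=s["tcp_rot"]; print(s["tcp_pos"],(2*np.arctan2(r[1],r[0])-np.pi/2)%np.pi)
z=s["tcp_pos"][2]+.032
m=mask(w,"two_trough",proj(w,[[*s["tcp_pos"][:2],z]])[0]); print("held",m is not None and fit([(w,m)],[box(.062,.04,z-.0225,z+.0225)],(.5825,-.111,.152)))
q=place((.5875,-.1433,.152),[[0,.08,.04]])[0]
m=mask(w,"wide_trough",proj(w,[q])[0]); print("wide",m is not None and fit([(w,m)],[box(.062,.052,.012,.057)],(q[0],q[1],.152)))
E
```

```text
clock: 21.85
tcp_pos: [0.5202, 0.0733, 0.1319]
tcp_rot: [1.92, 2.486, 0.001]
ft_force: [-0.1, -0.2, -0.6]
width: 0.0617
grasp_force: 33.6
clock: 22.55
tcp_pos: [0.5822, -0.1108, 0.1314]
tcp_rot: [-2.049, -2.381, -0.0]
ft_force: [-0.2, -0.2, -0.9]
width: 0.0617
grasp_force: 33.6
[ 0.58194057 -0.10990828  0.13134295] 0.15058025189340363
held (array([ 0.5833558 , -0.10943314,  0.13753658]), np.float64(0.033194835612828544))
wide (array([ 0.57695233, -0.06278106,  0.171957  ]), np.float64(0.04184562621956789))
```

```bash
python3 -m handwheel '[[[0,-0.002,-0.04],[0,0,0]],[[0,0,-0.035],[0,0,0]],[[0,0,-0.02],[0,0,0]],[[0,0,-0.02],[0,0,0]],[[0,0,-0.006],[0,0,0]],[[0,0,-0.004],[0,0,0]],[[0,0,-0.002],[0,0,0]],[[0,0,0],[0,0,0]]]'
python3 -m handwheel '[[[0,0,-0.0015],[0,0,0]],[[0,0,0],[0,0,0]]]'
```

```text
clock: 23.5
tcp_pos: [0.5831, -0.1121, 0.0052]
tcp_rot: [2.047, 2.382, 0.001]
ft_force: [-0.3, 0.5, -1.9]
width: 0.0612
grasp_force: 33.5
clock: 23.7
tcp_pos: [0.5833, -0.1123, 0.0046]
tcp_rot: [2.047, 2.382, 0.001]
ft_force: [-2.5, 1.5, 7.0]
width: 0.0612
grasp_force: 34.7
```

```bash
python3 -m handwheel '[[[0,0,0],[0,0,0]],[[0,0,0],[0,0,0]],[[0,0,0],[0,0,0]],[[0,0,0.01],[0,0,0]],[[0,0,0.04],[0,0,0]],[[0,0,0.04],[0,0,0]],[[0,0,0.04],[0,0,0]],[[0,0,0.04],[0,0,0]],[[0,0,0.025],[0,0,0]],[[-0.018,-0.027,0],[0,0,0.04]]]' 0.92
python3 -m handwheel '[[[-0.018,-0.028,0],[0,0,0.042]],[[-0.018,-0.028,0],[0,0,0.042]],[[-0.018,-0.028,0],[0,0,0.042]],[[-0.018,-0.027,0],[0,0,0.042]],[[-0.018,-0.027,0],[0,0,0.042]],[[-0.018,-0.027,0],[0,0,0.041]],[[0,0,0],[0,0,0]],[[0,0,0],[0,0,0]]]'
python3 - <<'E'
from h import *
w=cap("wrist"); P=(.4557,-.3045,.443)
px=proj(w,[[*P[:2],.03]])[0]
m=mask(w,"four_trough",px); print(px, m is not None and fit([(w,m)],[box(.062,.028,0,.045)],P))
s=robot.read_state(); r=s["tcp_rot"]; print(s["tcp_pos"],(2*np.arctan2(r[1],r[0])-np.pi/2)%np.pi)
t=cap("top")
for n,wd,y in(("wide_trough",.052,.082),("two_trough",.04,.033)):
    q=place((.5875,-.1433,.152),[[0,y,.04]])[0]
    m=mask(t,n,proj(t,[q])[0])
    if m is not None:
        r,e=fit([(t,m)],[box(.062,wd,.012,.057)],(q[0],q[1],.152)); c,sn=np.cos(.152),np.sin(.152); d=r[:2]-[.5875,-.1433]; print(n,r,e,"local",c*d[0]+sn*d[1],-sn*d[0]+c*d[1])
cv2.imwrite("pics/w6.png",np.hstack([cv2.resize(w["color"][:,:,::-1],(400,300)),cv2.resize(t["color"][150:270,270:430,::-1],(400,300))]))
E
```

```text
clock: 24.7
tcp_pos: [0.5684, -0.1383, 0.2033]
tcp_rot: [1.991, 2.42, 0.007]
ft_force: [-0.5, -1.2, -0.4]
width: 0.0783
grasp_force: 0.0
clock: 25.5
tcp_pos: [0.4563, -0.3046, 0.1985]
tcp_rot: [1.683, 2.652, 0.0]
ft_force: [-0.1, -0.7, -0.0]
width: 0.0785
grasp_force: 0.0
[278.47362204 183.03901161] (array([ 0.45812017, -0.30625852,  0.4361557 ]), np.float64(0.046057791861450204))
[ 0.45688986 -0.30372365  0.19828186] 0.441752225475339
wide_trough [ 0.57577076 -0.06114793  0.13983807] 0.04671643532019132 local 0.0008450783844498582 0.08298086567085433
two_trough [ 0.58339663 -0.11073894  0.14562773] 0.056303688834347776 local 0.0008741839423785647 0.032806956052773575
```

View pics/w6.png

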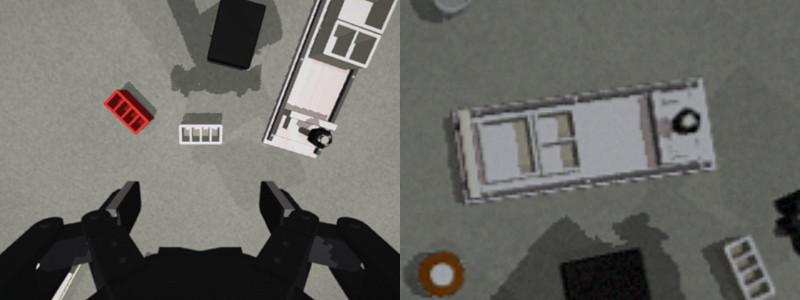

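Left (wrist): the white four-compartment trough at (200,133), with the red one clear at (128,110). Right (top): wide and two-compartment troughs standing in the tray in order. I'm grasping the white one.

```bash
python3 -m handwheel '[[[0.0005,-0.001,-0.04],[0,0,0]],[[0,0,-0.04],[0,0,0]],[[0,0,-0.04],[0,0,0]],[[0,0,-0.04],[0,0,0]],[[0,0,-0.025],[0,0,0]],[[0,0,-0.015],[0,0,0]],[[0,0,-0.006],[0,0,0]],[[0,0,0],[0,0,0]]]'
python3 -m handwheel '[[[0,0,0],[0,0,0]],[[0,0,0],[0,0,0]],[[0,0,0],[0,0,0]],[[0,0,0],[0,0,0]],[[0,0,0],[0,0,0]],[[0,0,0],[0,0,0]]]' 0.5 30
python3 -m handwheel '[[[0,0,0.02],[0,0,0]],[[0,0,0.04],[0,0,0]],[[0,0,0.04],[0,0,0]],[[0,0,0.04],[0,0,0]],[[0,0,0],[0,0,0]]]'
```

```text
clock: 26.55
tcp_pos: [0.4573, -0.3051, -0.0081]
tcp_rot: [-1.68, -2.654, 0.0]
ft_force: [-0.3, 0.0, 0.6]
width: 0.0785
grasp_force: 0.0
clock: 27.15
tcp_pos: [0.458, -0.3059, -0.0066]
tcp_rot: [1.679, 2.652, -0.0]
ft_force: [-0.5, 0.8, 7.2]
width: 0.0615
grasp_force: 34.2
clock: 27.65
tcp_pos: [0.4601, -0.3073, 0.1379]
tcp_rot: [1.675, 2.646, -0.0]
ft_force: [0.0, -0.5, -0.2]
width: 0.0614
grasp_force: 33.4
```

```bash
python3 -m handwheel '[[[0.026,0.032,0],[0,0,-0.058]],[[0.026,0.032,0],[0,0,-0.058]],[[0.026,0.032,0],[0,0,-0.058]],[[0.026,0.032,0],[0,0,-0.058]],[[0.026,0.031,0],[0,0,-0.058]],[[0,0,0],[0,0,0]],[[0,0,0],[0,0,0]]]'
python3 - <<'E'
from h import *
w=cap("wrist"); s=robot.read_state(); r=s["tcp_rot"]; print(s["tcp_pos"],(2*np.arctan2(r[1],r[0])-np.pi/2)%np.pi)
z=s["tcp_pos"][2]+.031
m=mask(w,"four_trough",proj(w,[[*s["tcp_pos"][:2],z]])[0]); print("held",m is not None and fit([(w,m)],[box(.062,.028,z-.0225,z+.0225)],(.588,-.147,.152)))
q=place((.5875,-.1433,.152),[[0,.033,.04]])[0]
m=mask(w,"two_trough",proj(w,[q])[0]); print("two",m is not None and fit([(w,m)],[box(.062,.04,.012,.057)],(q[0],q[1],.152)))
E
```

```text
clock: 28.35
tcp_pos: [0.5868, -0.1455, 0.1314]
tcp_rot: [-2.043, -2.386, 0.001]
ft_force: [0.2, -0.0, -1.0]
width: 0.0614
grasp_force: 33.5
[ 0.58626791 -0.14627386  0.13140993] 0.15338752318747684
held (array([ 0.58799766, -0.14421086,  0.15351072]), np.float64(0.027555151754146356))
two (array([ 0.58407147, -0.11266576,  0.14718062]), np.float64(0.031631264203582976))
```

```bash
python3 -m handwheel '[[[0.0005,-0.004,-0.04],[0,0,0]],[[0,0,-0.035],[0,0,0]],[[0,0,-0.02],[0,0,0]],[[0,0,-0.02],[0,0,0]],[[0,0,-0.006],[0,0,0]],[[0,0,-0.003],[0,0,0]],[[0,0,-0.001],[0,0,0]],[[0,0,0],[0,0,0]]]'
python3 -m handwheel '[[[0,0,-0.001],[0,0,0]],[[0,0,0],[0,0,0]]]'
```

```text
clock: 29.3
tcp_pos: [0.5881, -0.1506, 0.0079]
tcp_rot: [2.046, 2.382, 0.001]
ft_force: [-0.2, 0.8, -1.3]
width: 0.0617
grasp_force: 33.5
clock: 29.5
tcp_pos: [0.5879, -0.1503, 0.0066]
tcp_rot: [2.046, 2.383, 0.001]
ft_force: [-0.4, 0.1, -1.2]
width: 0.0616
grasp_force: 33.5
```

```bash
python3 -m handwheel '[[[0,0,-0.001],[0,0,0]],[[0,0,-0.001],[0,0,0]],[[0,0,0],[0,0,0]]]'
python3 -m handwheel '[[[0,0,0],[0,0,0]],[[0,0,0],[0,0,0]],[[0,0,0],[0,0,0]],[[0,0,0.01],[0,0,0]],[[0,0,0.04],[0,0,0]],[[0,0,0.04],[0,0,0]],[[0,0,0.04],[0,0,0]],[[0,0,0.04],[0,0,0]],[[0,0,0.025],[0,0,0]],[[0,0,0],[0,0,0]]]' 0.92
python3 - <<'E'
from h import *
w=cap("wrist"); s=robot.read_state(); print(s["tcp_pos"])
kn=robot.pinpoint(w,"stop_knob"); print("knob",[(d["conf"],d["position"],ray(w,d["position"],.077)) for d in kn])
for n,wd,y in(("wide_trough",.052,.082),("two_trough",.04,.033),("four_trough",.028,-.005)):
    q=place((.5875,-.1433,.152),[[0,y,.04]])[0]
    m=mask(w,n,proj(w,[q])[0])
    if m is not None:
        r,e=fit([(w,m)],[box(.062,wd,.012,.057)],(q[0],q[1],.152)); c,sn=np.cos(.152),np.sin(.152); d=r[:2]-[.5875,-.1433]; print(n,r,e,"local",c*d[0]+sn*d[1],-sn*d[0]+c*d[1])
cv2.imwrite("pics/w7.png",w["color"][:,:,::-1])
E
```

```text
clock: 29.8
tcp_pos: [0.5879, -0.1503, 0.0054]
tcp_rot: [2.046, 2.383, 0.0]
ft_force: [-3.9, 2.1, 13.5]
width: 0.0611
grasp_force: 35.2
clock: 30.8
tcp_pos: [0.5899, -0.1509, 0.204]
tcp_rot: [2.042, 2.379, 0.005]
ft_force: [-0.6, 0.2, 0.3]
width: 0.0787
grasp_force: 0.0
[ 0.58868562 -0.15053314  0.20153006]
knob [(0.72, [280.4, 271.7], array([ 0.60579077, -0.23557348,  0.077     ]))]
wide_trough [ 0.57717347 -0.06238923  0.14916568] 0.038301102403370035 local 0.0020436662777242563 0.0815414807323646
two_trough [ 0.58428425 -0.11226298  0.15330511] 0.0333422495457848 local 0.001520804746909543 0.03116607995157258
four_trough [ 0.58969476 -0.15179612  0.14864269] 0.0788380385986912 local 0.0008830078654911387 -0.008730483835699535
```

View pics/w7.png

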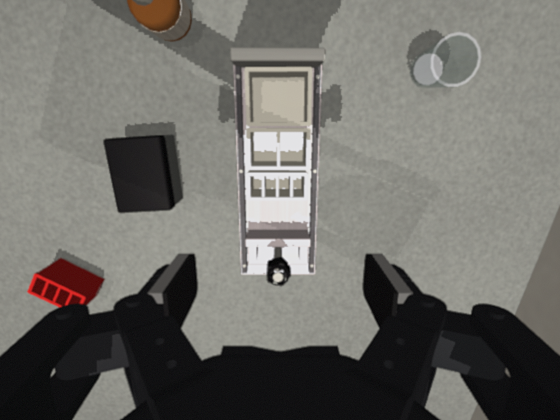

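The tray shows wide, two- and four-compartment troughs in order from the wall, at rows 95, 148 and 185, and the knob at (278,270). I'll shut the gripper and come down behind the knob to push it.

```bash
python3 -m handwheel '[[[0.006,-0.038,0],[0,0,0]],[[0.006,-0.038,0],[0,0,0]],[[0.006,-0.038,0],[0,0,0]],[[0,0,-0.04],[0,0,0]],[[0,0,-0.04],[0,0,0]],[[0,0,-0.03],[0,0,0]],[[0,0,0],[0,0,0]],[[0,0,0],[0,0,0]]]' 0
python3 -m handwheel '[[[0,0,-0.015],[0,0,0]],[[0,0,-0.015],[0,0,0]],[[0,0,-0.01],[0,0,0]],[[0,0,-0.006],[0,0,0]],[[0,0,0],[0,0,0]]]'
python3 - <<'E'
from h import *
s=robot.read_state(); print(s["tcp_pos"],s["width"])
a=cap("wrist")["color"][:,:,::-1]; b=cap("scene")["color"][100:230,120:280,::-1]
cv2.imwrite("pics/w8.png",np.hstack([cv2.resize(a,(427,320)),cv2.resize(b,(373,320),interpolation=cv2.INTER_CUBIC)]))
E
```

```text
clock: 31.85
tcp_pos: [0.605, -0.264, 0.0883]
tcp_rot: [-2.045, -2.382, 0.001]
ft_force: [0.2, 0.3, -0.1]
width: -0.0
grasp_force: 0.0
clock: 32.35
tcp_pos: [0.6049, -0.2639, 0.0419]
tcp_rot: [-2.045, -2.382, 0.001]
ft_force: [1.1, 0.3, 0.8]
width: -0.0001
grasp_force: 0.0
[ 0.60488494 -0.2639234   0.0418854 ] -0.00010726616770528255
```

View pics/w8.png

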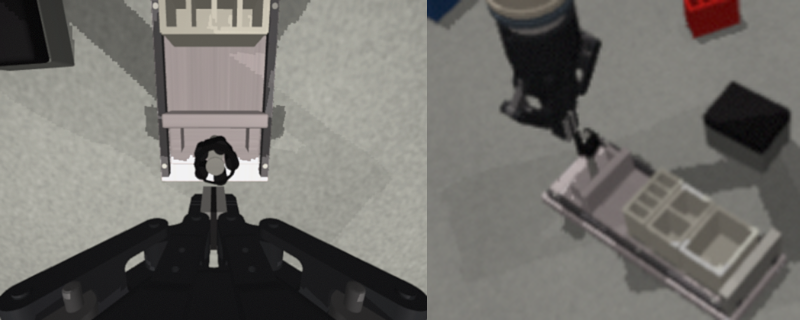

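The shut fingers (212,200) stand just behind the knob (215,160), so I'm pushing along tray +y.

```bash
python3 -m handwheel '[[[-0.0008,0.005,0],[0,0,0]],[[-0.0008,0.005,0],[0,0,0]],[[-0.0008,0.005,0],[0,0,0]],[[-0.0008,0.005,0],[0,0,0]],[[0,0,0],[0,0,0]]]'
python3 -m handwheel '[[[-0.0008,0.005,0],[0,0,0]],[[-0.0008,0.005,0],[0,0,0]],[[-0.0008,0.005,0],[0,0,0]],[[-0.0008,0.005,0],[0,0,0]],[[-0.0008,0.005,0],[0,0,0]]]'
python3 -m handwheel '[[[-0.0006,0.004,0],[0,0,0]],[[-0.0005,0.003,0],[0,0,0]],[[-0.0004,0.003,0],[0,0,0]],[[0,0,0],[0,0,0]]]'
python3 -m handwheel '[[[-0.0004,0.003,0],[0,0,0]],[[-0.0003,0.002,0],[0,0,0]],[[0,0,0],[0,0,0]]]'
```

```text
clock: 32.95
tcp_pos: [0.6024, -0.2434, 0.0433]
tcp_rot: [2.046, 2.384, 0.0]
ft_force: [0.4, 0.7, -0.5]
width: 0.0002
grasp_force: 0.0
clock: 33.45
tcp_pos: [0.5984, -0.2188, 0.0431]
tcp_rot: [2.046, 2.384, 0.0]
ft_force: [1.8, -3.2, 1.8]
width: 0.0001
grasp_force: 1.1
clock: 33.85
tcp_pos: [0.5965, -0.2087, 0.0428]
tcp_rot: [-2.046, -2.383, 0.0]
ft_force: [0.4, 0.1, 0.8]
width: -0.0001
grasp_force: 0.1
clock: 34.15
tcp_pos: [0.5958, -0.204, 0.0428]
tcp_rot: [-2.046, -2.383, 0.0]
ft_force: [0.4, -0.5, 0.3]
width: 0.0004
grasp_force: 0.6
```

```bash
for i in 1; do python3 -m handwheel '[[[-0.0003,0.002,0],[0,0,0]],[[-0.0003,0.002,0],[0,0,0]]]'; done
python3 -m handwheel '[[[-0.0003,0.002,0],[0,0,0]],[[-0.0003,0.002,0],[0,0,0]]]'
python3 - <<'E'
from h import *
w=cap("wrist"); s=robot.read_state(); print(s["tcp_pos"])
for n,wd,y in(("wide_trough",.052,.082),("two_trough",.04,.033),("four_trough",.028,0)):
    q=place((.5875,-.1433,.152),[[0,y,.04]])[0]
    m=mask(w,n,proj(w,[q])[0])
    if m is not None:
        r,e=fit([(w,m)],[box(.062,wd,.012,.057)],(q[0],q[1],.152)); c,sn=np.cos(.152),np.sin(.152); d=r[:2]-[.5875,-.1433]; print(n,r,e,"local",c*d[0]+sn*d[1],-sn*d[0]+c*d[1])
cv2.imwrite("pics/w9.png",cv2.resize(w["color"][:300,140:420,::-1],None,fx=2,fy=2,interpolation=cv2.INTER_CUBIC))
E
```

```text
clock: 34.35
tcp_pos: [0.5953, -0.2004, 0.0428]
tcp_rot: [-2.046, -2.384, 0.001]
ft_force: [-1.2, -3.9, 0.4]
width: -0.0003
grasp_force: 1.9
clock: 34.55
tcp_pos: [0.5947, -0.1961, 0.0429]
tcp_rot: [-2.046, -2.383, 0.001]
ft_force: [-0.7, -3.6, -0.8]
width: 0.0001
grasp_force: 1.8
[ 0.59461478 -0.19581371  0.04284061]
two_trough [ 0.58338603 -0.10427799  0.15152188] 0.04668581098464497 local 0.0018419946638777752 0.03919501654165199
four_trough [ 0.58700466 -0.137954    0.15240483] 0.037603491816488366 local 0.00031983406345804 0.005359362821606337
```

View pics/w9.png

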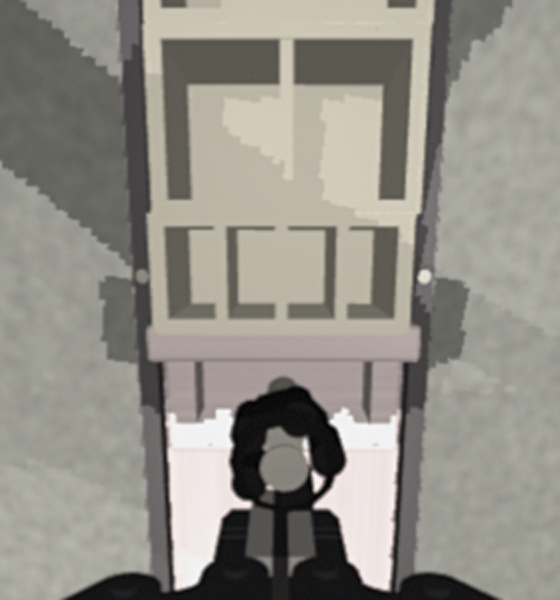

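The stop plate (row 340) now touches the four-compartment trough, and the troughs touch each other. I'll push a little more until the force rises at the wall.

```bash
python3 -m handwheel '[[[-0.0001,0.001,0],[0,0,0]],[[0,0,0],[0,0,0]]]'
python3 -m handwheel '[[[-0.0002,0.001,0],[0,0,0]],[[0,0,0],[0,0,0]]]'
python3 -m handwheel '[[[-0.0001,0.001,0],[0,0,0]],[[0,0,0],[0,0,0]]]'
```

```text
clock: 34.95
tcp_pos: [0.5946, -0.1952, 0.0429]
tcp_rot: [-2.046, -2.384, 0.0]
ft_force: [-1.3, -3.0, -1.1]
width: -0.0001
grasp_force: 1.3
clock: 35.15
tcp_pos: [0.5946, -0.1945, 0.0429]
tcp_rot: [2.046, 2.384, -0.001]
ft_force: [-0.6, -4.6, -1.0]
width: 0.0
grasp_force: 2.3
clock: 35.35
tcp_pos: [0.5946, -0.1944, 0.043]
tcp_rot: [2.045, 2.383, -0.002]
ft_force: [-1.6, -9.0, -2.4]
width: 0.0002
grasp_force: 4.5
```

```bash
python3 -m handwheel '[[[-0.0001,0.001,0],[0,0,0]],[[0,0,0],[0,0,0]]]'
python3 -m handwheel '[[[0.001,-0.01,0],[0,0,0]],[[0.003,-0.02,0],[0,0,0]],[[0,0,0.04],[0,0,0]],[[0,0,0.04],[0,0,0]],[[0,0,0.04],[0,0,0]],[[-0.01,-0.04,0.02],[0,0,0]],[[-0.01,-0.04,0],[0,0,0]],[[-0.01,-0.04,0],[0,0,0]],[[0,-0.04,0],[0,0,0]],[[0,0,0],[0,0,0]]]'
python3 - <<'E'
from h import *
t=cap("top"); sc=cap("scene")
for n,wd,y in(("wide_trough",.052,.084),("two_trough",.04,.038),("four_trough",.028,.004)):
    q=place((.5875,-.1433,.152),[[0,y,.04]])[0]
    L=[(p,mask(p,n,proj(p,[q])[0])) for p in(t,sc)]; L=[x for x in L if x[1] is not None]
    if L:
        r,e=fit(L,[box(.062,wd,.012,.057)],(q[0],q[1],.152)); c,sn=np.cos(.152),np.sin(.152); d=r[:2]-[.5875,-.1433]; print(n,r,e,"local",c*d[0]+sn*d[1],-sn*d[0]+c*d[1])
cv2.imwrite("pics/end.png",np.hstack([cv2.resize(t["color"][150:270,170:420,::-1],(500,240)),cv2.resize(sc["color"][120:320,150:370,::-1],(264,240))]))
E
```

```text
clock: 35.55
tcp_pos: [0.5946, -0.1943, 0.043]
tcp_rot: [2.044, 2.383, -0.003]
ft_force: [-2.0, -13.6, -3.1]
width: -0.0002
grasp_force: 6.8
clock: 36.55
tcp_pos: [0.568, -0.3878, 0.1833]
tcp_rot: [2.049, 2.378, -0.001]
ft_force: [-0.0, -0.3, 0.8]
width: 0.0001
grasp_force: 0.0
wide_trough [ 0.57493183 -0.05432392  0.13468476] 0.1753254551577183 local 0.0010490847955207244 0.0898532229207985
two_trough [ 0.58226664 -0.10188842  0.18657036] 0.2846791026286783 local 0.001097334379937971 0.04172652620623172
four_trough [ 0.58587429 -0.13650037  0.22667706] 0.31378200354806896 local -0.0005773983592428397 0.00696739164915566
```

View pics/end.png

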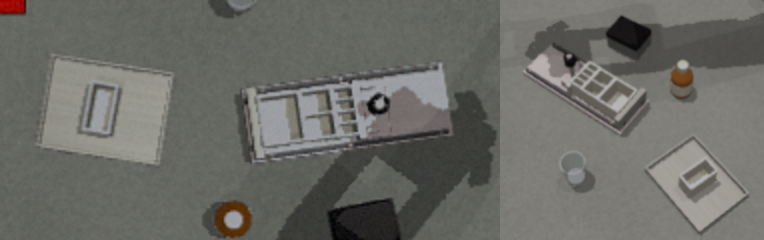

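The final picture shows the three troughs packed tight between the wall (left) and the stop, the used trough upright in the steel pan at (100,108), and the bystanders untouched. The firm 13.6 N with no further travel confirms they are snug, so I'm handing in.

```bash
python3 -c "
from workcell import robot
print(robot.hand_in())"
```

```text
the job is handed in; nothing more can be done
None
```

The job is handed in at about 37 s, result not reported: the wide, two- and four-compartment troughs stand packed in that order against the wall, with the stop pushed up firmly; the used trough is upright in the steel pan, and the bottle, tip box and beaker were left where they were.

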